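# Click the air selector over to the cylinder's outlet

### The arm

A 7-joint arm with a two-finger parallel gripper is mounted at the origin on a cart in front of the work surface, level with it; the furniture and walls round the work are solid. World frame = base frame: x ahead of the robot, y to its left, z up, the work surface at z = 0. Lengths are in m, angles in rad, forces in N, time in s.
With the tool pointing down it reaches from about 0.425 to 0.875 m from the base axis. Payload 4.7 kg.
Tool frame: the origin (TCP) lies midway between the tips of the shut fingers; the grasp point (between the pads) lies 19 mm behind it; z points along the fingers, y is the line along which they close (so a half turn about z gives the same grasp; the last joint's range is limited). The gripper opens to 87 mm and grips with 3 to 60 N. Pads are 19 mm wide; open, the fingers measure 117 mm over their backs; the gripper's body (75 mm by 190 mm) begins 51 mm behind the grasp point.
Start: joints at [-1.266, 0.321, -0.07, 1.45, 0.023, 1.371, -0.057], TCP at [0.186, 0.623, 0.188] pointing down, gripper open.
Joint ranges: [-2.86, 2.86], [-0.3, 2.09], [-1.38, 1.24], [0.06, 2.45], [-1.56, 4.7], [0.09, 2.05], [-2.69, 2.69]. Speed limits (rad/s): [2.57, 2.57, 3.14, 3.14, 3.14, 3.14, 3.14].

### API

Orientations are given as a rotation vector (axis times angle).
In Python, from bench import ctrl, get_image, calibration gives the robot as it stands.
- The arm moves only by the tool apply_moves, never from a script. Its arguments are lists of equal length, an entry for each row: "dp": the shift along the tool's x, y, z in m, a list of three; "twist": the turn, a rotation vector about the tool's x, y, z in rad, a list of three; "fingers": the closure, from 0 (fully open) to 1 (shut). In form: {"dp": [[dx, dy, dz], ...], "twist": [[ax, ay, az], ...], "fingers": [fingers, ...]}. A call has 1 to 10 rows; each row shifts and turns the commanded pose from where the row before left it, along the tool's axes as they then stand; what a row does not reach is not made up. A row lasts 1/10 s, in which the tool goes at most 50 mm and 8.59 degrees, less where a joint would pass 70% of its speed; a pose out of reach is approached as far as the arm can. A call is refused whole if a number of a shift passes 0.05 or a number of a turn 0.15, either way. A call with a gripper value outside its range is refused whole. The fingers move at their own pace and stop on an object; "newtons" is the grip in N (left out, the last holds). Time passes only in rows, so rows that do not move let the fingers close. It gives the time, the measured TCP pose, the force, the opening and the grip force at its end, in the units of the state.
- ctrl.get_state(): the state, without advancing time (a new reading comes with each control period).
- get_image(name): name is "side" or "top"; returns the picture (400x640x3 uint8, red, green, blue); there is no depth.
- calibration(name): a dict with "fx", "fy", "cx", "cy" (pixels), "eye" and "attitude" of the camera in the world. Camera axes: x right, y up, looking along -z (the intrinsics and any distortion apply to the point x, -y, -z); pixel columns grow to the right and rows downward; lengths in m; the calibration is good to about 2 mm. A picture is of the moment at which its call begins. calibration takes no time and is no camera call.
- ctrl.close_job(): hands the job in; it is judged then, once.
The state is a dict: "time": time; "joint_positions": joint angles; "qd": joint speeds; "joint_torque": joint torques, N m; "position": TCP position; "tool_rot": TCP orientation; "ft_force": force on the tool from outside, world axes, zero at the start; "torque": the same for the moment, N m; "grip_width": opening from 0.0 (shut) to 1.0 (fully open); "grip_force": force on a finger pad.
Only numpy, scipy, OpenCV 4.12 (cv2) and the standard library are available. Lean on these libraries where they do the work, as an engineer would, in place of code of your own. Each camera call takes 0.05 s, during which the arm holds its last target. There are 200 camera calls.

### The job

Press a fingertip on the knurled top face of the air selector's big knob and turn it by friction one click, so that it rests in the detent of the outlet beside which the air cylinder lies; then press the push button in front of the knob fully down and let it come back up. Nothing is to be gripped or lifted: do not disturb the parts lying around the unit.

Things in the scene. Friction and masses are not known exactly. Their poses are not given: they have to be found in the camera images.
- air_selector: grey box, fixed to the worktop, 180 x 150 mm (foot 190 x 160 mm) and 60 mm high, aluminium top plate. Origin: centre of its underside. Its x axis points from the button to the knob (roughly away from the robot), y to its left, z up. A brass outlet sticks out of its left and of its right side.
- outlet_left (a point): end of the brass outlet on the unit's left (+y) side, 97 mm from the middle, 32 mm above the worktop
- outlet_right (a point): end of the brass outlet on the unit's right (-y) side
- knob_face (a point): centre of the flat knurled top face of the black knob, on its vertical axis, 25 mm ahead (+x) of the unit's origin, 90 mm above the worktop. The knob is a disc 96 mm across, 20 mm thick, with a white pointer line from near its centre to its rim; the face is flat out to 44 mm from the axis. A fingertip pressed on the face and dragged round the axis turns it by friction.
- knob_float (a joint): how far the spring-mounted knob is pressed down, in m: 0 up, 0.008 at its stop. It gives from about 2 N, needs about 7 N at 5 mm and 10 N at the stop. 4 to 6 mm gives a fingertip enough grip to turn it (friction about 0.45).
- selector_knob (a joint): knob angle, rad, positive counterclockwise from above. Detents: 0 (start; pointer line along the unit's +x, away from the button), +1.047 (60 deg, left outlet), -1.047 (right outlet), each marked by a line on the top plate. A spring detent resists with up to 0.04 N m; beyond about 0.55 rad it pulls the released knob on into the detent; past 1.047 it pushes back. Stops at -1.35, 1.35.
- air_button_top (a point): centre of the top of the round steel push button, 24 mm across, 62 mm before (-x of) the unit's origin, in a dark round collar on the top plate; faces up
- air_button (a joint): how far the button is pressed, in m: 0 up, 0.006 fully down; springs back; about 5 N fully down
- cylinder: the air cylinder: loose, a grey square-bodied pneumatic cylinder with a piston rod, 31 x 140 x 42 mm, lying beside one of the two outlets, about 0.17 m left or right of the unit's middle. Origin: centre of its underside; y along its rod.
- housing: the other outlet's part: loose, a grey rounded housing with a small black knob on its side, 61 x 63 x 43 mm, origin at the centre of its underside; leave it alone
- oil: loose white bottle with a red spout, 48 mm across, 131 mm tall, origin at the centre of its underside, behind the unit; leave it alone
- bearing: loose steel ball bearing, 44 mm across, 13 mm thick, lying flat behind the unit, origin at the centre of its underside; leave it alone
Mind the look-alikes: they are no part of the job. There is more than one size of the cylinder; the job needs the smaller.

How it is judged:
On the way, in this order (a step that is already met when the one before it is completed fails the run):
1. a fingertip presses the knob down (over 1 mm) and turns it towards the cylinder's outlet (at least 0.25 rad) (value of joint knob_float above 0.001 m and ((y of cylinder in the frame of air_selector above 0.05 m and value of joint selector_knob between 0.25 and 2 rad) or (y of cylinder in the frame of air_selector below -0.05 m and value of joint selector_knob between -2 and -0.25 rad))), for 0.05 s.
2. the knob sits in the detent of the outlet beside which the air cylinder lies (((y of cylinder in the frame of air_selector above 0.05 m and value of joint selector_knob between 0.9 and 1.2 rad) or (y of cylinder in the frame of air_selector below -0.05 m and value of joint selector_knob between -1.2 and -0.9 rad))), for 0.2 s.
3. with the knob in that detent, the button is pressed fully down (((y of cylinder in the frame of air_selector above 0.05 m and value of joint selector_knob between 0.9 and 1.2 rad) or (y of cylinder in the frame of air_selector below -0.05 m and value of joint selector_knob between -1.2 and -0.9 rad)) and value of joint air_button above 0.0045 m), for 0.05 s.
At the end, for the whole second after the job is handed in: The knob rests within 0.15 rad of the detent (+1.047 left, -1.047 right) on the air cylinder's side, the button has been pressed at least 4.5 mm after that and is up again (under 1.5 mm) (((y of cylinder in the frame of air_selector above 0.05 m and value of joint selector_knob between 0.9 and 1.2 rad) or (y of cylinder in the frame of air_selector below -0.05 m and value of joint selector_knob between -1.2 and -0.9 rad)) and value of joint air_button below 0.0015 m and velocity of joint selector_knob between -0.1 and 0.1 rad/s); the robot touches nothing.
It fails at once if the air cylinder was shifted or lifted (more than 15 mm) (distance of cylinder from where it was at the start of the episode above 0.015 m).
It fails at once if the round housing was shifted or lifted (more than 15 mm) (distance of housing from where it was at the start of the episode above 0.015 m).
It fails at once if the oil bottle was shifted or lifted (more than 15 mm) (distance of oil from where it was at the start of the episode above 0.015 m).
It fails at once if the bearing was shifted or lifted (more than 15 mm) (distance of bearing from where it was at the start of the episode above 0.015 m).
It fails at once if a part other than the knob and button was touched hard (contact force between the fingers and cylinder above 2 N or contact force between the fingers and housing above 2 N or contact force between the fingers and oil above 2 N or contact force between the fingers and bearing above 2 N).
It also fails if it takes over 42 s, if anything falls off the work surface, if the arm or the gripper's body presses on something with over 40 N, if the wrist force passes 120 N, or if a joint passes its speed limit or range.

## Working session

There is one attempt and no reset: what is moved stays moved. The work goes in short steps, Python scripts to look and compute and a tool call to move; the robot and the scene stay as the last step left them, time stands still between calls to the robot, and variables do not carry over. Pictures are saved under pics/ and viewed, at most 10 in all, crops included, and the job is handed in when it is done.

Besides the shell and the picture viewer there is one more tool, called after "Emit:" as name(argument=value, ...) on one line, values as JSON. apply_moves: Moves the arm, as the interface text tells. Its arguments: {"type":"object","properties":{"dp":{"type":"array"},"twist":{"type":"array"},"fingers":{"type":"array"},"newtons":{"type":"number"}},"required":["dp","twist","fingers"]}

```bash
mkdir -p pics
python3 - <<'E'
from bench import ctrl,get_image,calibration
import cv2
for n in("top","side"):
    cv2.imwrite(f"pics/{n}0.png",get_image(n)[:,:,::-1]); print(calibration(n))
print(ctrl.get_state())
E
```

```text
{'fx': 494.92419410859446, 'fy': 494.92419410859446, 'cx': 317.6591874327263, 'cy': 199.74196315830318, 'eye': array([ 0.40182225, -0.03579138,  1.11595755]), 'attitude': array([ 0.13375349, -0.17196082, -1.55804275])}
{'fx': 508.8718309587828, 'fy': 508.8718309587828, 'cx': 319.78551629468797, 'cy': 192.13386290283694, 'eye': array([0.2945975 , 0.6566024 , 0.77429316]), 'attitude': array([ 0.23486495, -1.11910862, -2.48025596])}
{'time': 0.1, 'joint_positions': array([-1.26590269,  0.32175039, -0.07004414,  1.45153364,  0.02261527,
        1.3707607 , -0.05689303]), 'qd': array([ 0.00052741, -0.00080191, -0.00108926, -0.00243355,  0.0002311 ,
       -0.00167573,  0.00039082]), 'joint_torque': array([ 6.07242582e-04, -4.92568338e+01, -4.05448666e-01, -3.13402176e+01,
       -6.41492335e-02,  3.94761830e-02,  6.68647363e-05]), 'position': array([0.18629041, 0.62217995, 0.18697933]), 'tool_rot': array([-4.55153379e-01, -3.10831987e+00,  2.61008778e-03]), 'ft_force': array([-0.12515226,  0.0103103 , -0.01450371]), 'torque': array([-0.02819713,  0.01104227, -0.01831042]), 'grip_force': 0.0, 'grip_width': 0.9963772624354942}
```

View pics/top0.png

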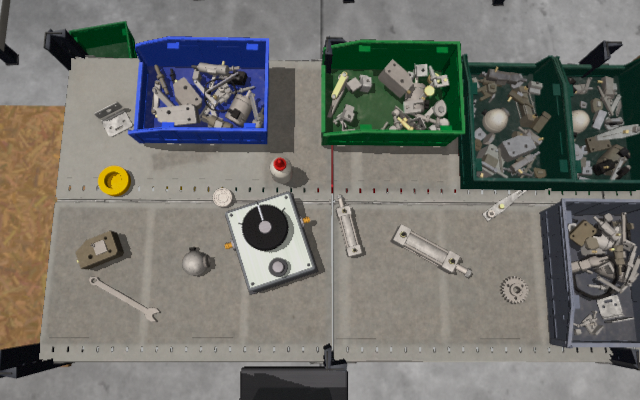

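View pics/side0.png

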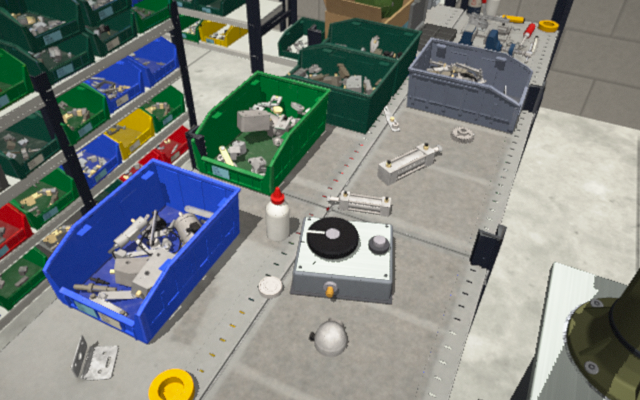

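The top view shows the knob at about (265,228), the button at (278,267) and the small cylinder at (347,225). The cylinder is on the unit's right, so the knob turns clockwise. I'll refine the pixels with an enlarged crop.

```bash
cat > h.py <<'E'
import numpy as np,cv2
from scipy.spatial.transform import Rotation as R
from bench import ctrl,get_image,calibration
def ray(n,u,v,z):
    c=calibration(n); d=R.from_rotvec(c["attitude"]).apply([(u-c["cx"])/c["fx"],-(v-c["cy"])/c["fy"],-1])
    return c["eye"]+d*(z-c["eye"][2])/d[2]
def proj(n,p):
    c=calibration(n); q=R.from_rotvec(c["attitude"]).inv().apply(np.array(p)-c["eye"])
    return np.array([c["cx"]-c["fx"]*q[0]/q[2],c["cy"]+c["fy"]*q[1]/q[2]])
E
python3 - <<'E'
from h import *
a=cv2.imread("pics/top0.png")[185:300,215:365]; b=cv2.imread("pics/side0.png")[205:310,280:410]
a=cv2.resize(a,None,fx=5,fy=5,interpolation=cv2.INTER_CUBIC);cv2.imwrite("pics/a.png",a)
b=cv2.resize(b,None,fx=5,fy=5,interpolation=cv2.INTER_CUBIC);cv2.imwrite("pics/b.png",b)
for n,u,v in(("top",265,228),("side",332,235)): print(ray(n,u,v,.09))
for n,u,v in(("top",278,267),("side",379,241)): print(ray(n,u,v,.066))
print(ray("top",347,225,.02), ray("top",20,200,0),ray("top",320,200,0))
E
```

```text
[0.54334533 0.04913857 0.09      ]
[0.54575853 0.05463591 0.09      ]
[0.46425462 0.02176106 0.066     ]
[0.46809993 0.00838609 0.066     ]
[ 0.56128862 -0.12802427  0.02      ] [0.61505663 0.61161557 0.        ] [ 0.6216783  -0.06790922  0.        ]
```

View pics/a.png

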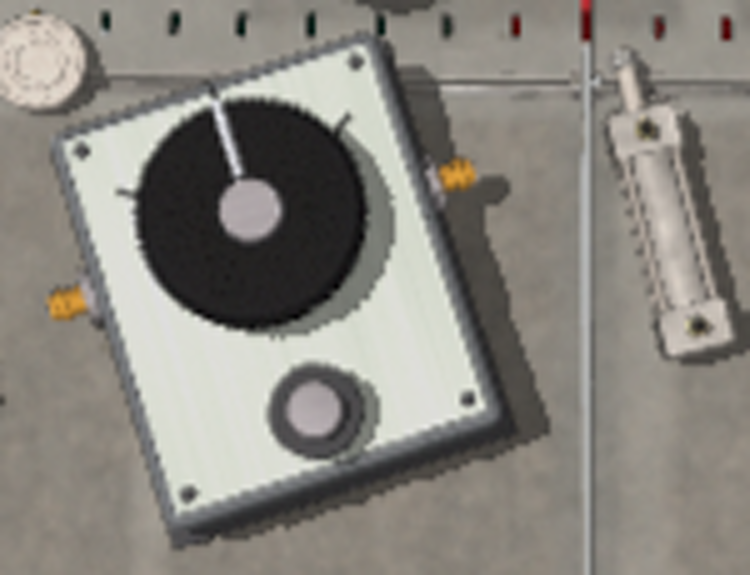

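View pics/b.png

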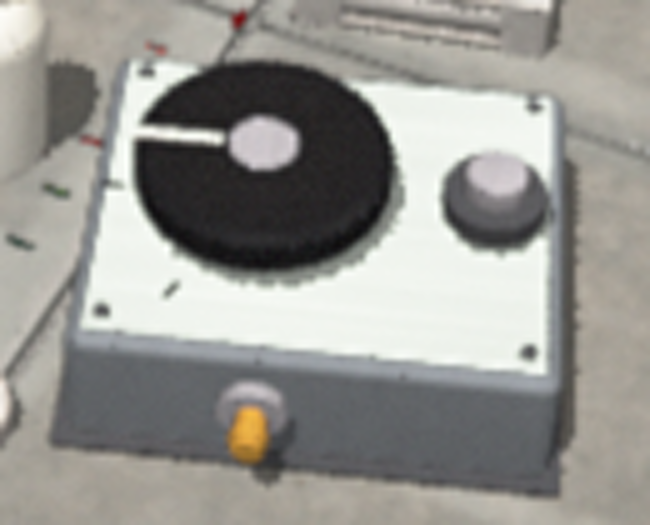

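The crops give these full-frame pixels: knob cap (264.4,226.6) in top and (332.6,233.2) in side; button top (277.4,266.2) and (379,239.8). The pointer is at the 0 mark. Next I triangulate both points.

Run:
```python
from h import *
from scipy.optimize import least_squares as ls
f=lambda p,a,b:np.r_[proj("top",p)-a,proj("side",p)-b]
K=ls(f,[.54,.05,.09],args=((264.4,226.6),(332.6,233.2))); B=ls(f,[.46,.02,.07],args=((277.4,266.2),(379,239.8)))
print(K.x,K.fun,B.x,B.fun)
d=K.x-B.x; print(np.linalg.norm(d[:2]),np.degrees(np.arctan2(d[1],d[0])))
k=ls(lambda q:f([*q,.09],(264.4,226.6),(332.6,233.2)),K.x[:2]);print(k.x,k.fun)
# outlets and unit yaw, z=.032
L=ray("top",215+70/5,185+303/5,.032);r=ray("top",215+457/5,185+175/5,.032);print(L,r,(L+r)/2)
s=ctrl.get_state();print(R.from_rotvec(s["tool_rot"]).as_matrix().round(3))
```

```text
[0.54633714 0.05044822 0.09056848] [-0.01479751 -0.06665123  0.05857178  0.01612111] [0.4647789  0.02203704 0.0840185 ] [ 0.00338318  0.01837303 -0.01624656 -0.00388477]
0.08636516456290087 19.206013902782516
[0.54645364 0.05027211] [ 0.09325277 -0.08305555  0.03121482  0.14687226]
[0.51197309 0.13136526 0.032     ] [ 0.56995312 -0.03704438  0.032     ] [0.5409631  0.04716044 0.032     ]
[[-0.958  0.287 -0.   ]
 [ 0.287  0.958 -0.002]
 [-0.    -0.002 -1.   ]]
```

Knob at (0.546, 0.050, 0.090), button top at (0.465, 0.022, 0.084), unit yaw about 19°. I move above a point 31 mm out from the knob axis, with tool x pointing radially outward, and shut the fingers on the way.

Emit:
apply_moves(dp=[[-0.034, -0.032, 0], [-0.034, -0.032, 0], [-0.034, -0.032, 0], [-0.034, -0.032, 0], [-0.034, -0.032, 0], [-0.034, -0.032, 0], [-0.034, -0.032, 0], [-0.034, -0.032, 0], [-0.034, -0.032, 0], [-0.034, -0.032, 0]], twist=[[0, 0, 0], [0, 0, 0], [0, 0, 0], [0, 0, 0], [0, 0, 0], [0, 0, 0], [0, 0, 0], [0, 0, 0], [0, 0, 0], [0, 0, 0]], fingers=[1, 1, 1, 1, 1, 1, 1, 1, 1, 1])

```text
time: 1.1
position: [0.4208, 0.2168, 0.1878]
tool_rot: [-0.455, -3.108, -0.0]
ft_force: [1.0, 0.5, 0.7]
grip_width: 0.169
grip_force: 0.0
```

Emit:
apply_moves(dp=[[-0.034, -0.032, 0], [-0.034, -0.032, 0], [-0.034, -0.032, 0], [-0.034, -0.032, 0], [0, 0, 0], [0, 0, 0]], twist=[[0, 0, 0], [0, 0, 0], [0, 0, 0], [0, 0, 0], [0, 0, 0], [0, 0, 0]], fingers=[1, 1, 1, 1, 1, 1])

```text
time: 1.7
position: [0.5139, 0.0559, 0.1875]
tool_rot: [-0.46, -3.107, 0.0]
ft_force: [0.3, 1.6, 0.0]
grip_width: 0.001
grip_force: 0.0
```

```bash
cat > st.py <<'E'
from h import *
s=ctrl.get_state();M=R.from_rotvec(s["tool_rot"]).as_matrix()
print(s["time"],s["position"].round(4),s["ft_force"].round(2),s["joint_positions"].round(2),s["grip_width"]);print(M.round(3))
K=np.array([.5463,.0503,.09]);B=np.array([.4648,.0220,.084])
for n,P in(("knob",K),("btn",B)): print(n,"in tool frame",(M.T@(P-s["position"])).round(4))
E
python3 st.py
```

```text
1.7 [0.5139 0.0559 0.1875] [0.27 1.56 0.01] [-0.64  0.03  0.49  1.79 -0.01  1.32  1.13] 0.0007233570246003001
[[-0.957  0.29  -0.001]
 [ 0.29   0.957 -0.   ]
 [ 0.001 -0.    -1.   ]]
knob in tool frame [-0.0328  0.004   0.0975]
btn in tool frame [ 0.037  -0.0467  0.1036]
```

Emit:
apply_moves(dp=[[-0.002, 0.004, 0.03], [0, 0, 0.03], [0, 0, 0.028], [0, 0, 0.004], [0, 0, 0.003], [0, 0, 0.002], [0, 0, 0]], twist=[[0, 0, 0], [0, 0, 0], [0, 0, 0], [0, 0, 0], [0, 0, 0], [0, 0, 0], [0, 0, 0]], fingers=[1, 1, 1, 1, 1, 1, 1])

```text
time: 2.4
position: [0.5179, 0.0609, 0.0921]
tool_rot: [0.454, 3.107, 0.002]
ft_force: [-0.1, -0.1, 0.5]
grip_width: 0.004
grip_force: 0.0
```

```bash
python3 st.py
```

```text
2.4 [0.5179 0.0609 0.0921] [-0.09 -0.09  0.49] [-0.62  0.12  0.49  1.91 -0.06  1.13  1.17] 0.004429924436369287
[[-0.958  0.286  0.002]
 [ 0.286  0.958  0.001]
 [-0.002  0.001 -1.   ]]
knob in tool frame [-0.0303 -0.002   0.0022]
btn in tool frame [ 0.0397 -0.0524  0.008 ]
```

Emit:
apply_moves(dp=[[0, -0.002, 0.002], [0, 0, 0.002], [0, 0, 0.002], [0, 0, 0.001], [0, 0, 0]], twist=[[0, 0, 0], [0, 0, 0], [0, 0, 0], [0, 0, 0], [0, 0, 0]], fingers=[1, 1, 1, 1, 1])

```text
time: 2.9
position: [0.5163, 0.0584, 0.0838]
tool_rot: [-0.455, -3.108, 0.0]
ft_force: [-0.1, -0.2, -0.0]
grip_width: 0.001
grip_force: 0.0
```

```bash
python3 st.py
```

```text
2.9 [0.5163 0.0584 0.0838] [-0.13 -0.2  -0.  ] [-0.62  0.13  0.49  1.92 -0.07  1.11  1.18] 0.0008566032406539646
[[-0.958  0.287 -0.   ]
 [ 0.287  0.958 -0.   ]
 [ 0.    -0.    -1.   ]]
knob in tool frame [-0.031   0.0008 -0.0062]
btn in tool frame [ 0.0389 -0.0496 -0.0002]
```

No force is showing at z=0.084, so I check with a picture.

```bash
python3 - <<'E'
from h import *
b=get_image("side")[:,:,::-1][130:310,250:450]
cv2.imwrite("pics/c.png",cv2.resize(b,None,fx=3.3,fy=3.3,interpolation=cv2.INTER_CUBIC))
E
python3 st.py
```

```text
2.95 [0.5164 0.0584 0.0839] [0.27 0.44 0.19] [-0.62  0.13  0.49  1.92 -0.07  1.11  1.18] 0.005393278610331435
[[-0.958  0.287 -0.   ]
 [ 0.287  0.958 -0.   ]
 [ 0.    -0.    -1.   ]]
knob in tool frame [-0.0309  0.0008 -0.0061]
btn in tool frame [ 0.039  -0.0497 -0.0001]
```

View pics/c.png

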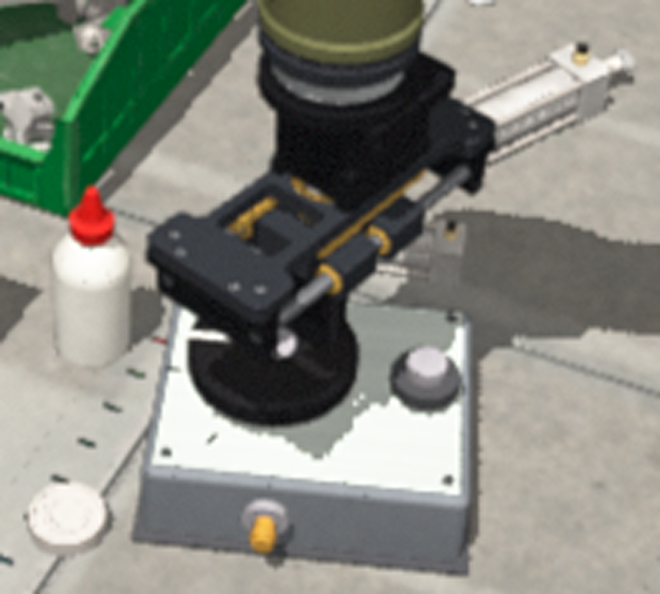

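The fingers are over the button side of the knob, but contact isn't visible. I lower further in small steps while watching the force.

Emit:
apply_moves(dp=[[0, 0, 0.001], [0, 0, 0.001], [0, 0, 0]], twist=[[0, 0, 0], [0, 0, 0], [0, 0, 0]], fingers=[1, 1, 1])

```text
time: 3.25
position: [0.5163, 0.0584, 0.0818]
tool_rot: [-0.455, -3.108, 0.0]
ft_force: [0.6, 0.5, 0.1]
grip_width: 0.005
grip_force: 0.0
```

Emit:
apply_moves(dp=[[0, 0, 0.001], [0, 0, 0.001], [0, 0, 0]], twist=[[0, 0, 0], [0, 0, 0], [0, 0, 0]], fingers=[1, 1, 1])

```text
time: 3.55
position: [0.5164, 0.0584, 0.0798]
tool_rot: [-0.455, -3.108, 0.0]
ft_force: [-0.8, 0.1, -0.0]
grip_width: 0.005
grip_force: 0.0
```

Run:
```python
from h import *
b=get_image("side")[:,:,::-1].copy()
s=ctrl.get_state();print(s["position"],s["ft_force"],s["torque"],s["joint_torque"].round(2))
print(proj("side",s["position"]))
o=cv2.imread("pics/side0.png")
y0,y1,x0,x1=195,285,290,400
cv2.imwrite("pics/d.png",np.vstack([cv2.resize(i[y0:y1,x0:x1],None,fx=3.3,fy=3.3,interpolation=cv2.INTER_CUBIC) if 0 else cv2.resize(i[y0+5:y1-10,x0:x1],None,fx=4,fy=4,interpolation=cv2.INTER_CUBIC) for i in(o,b)]))
```

```text
[0.5163936  0.05839046 0.07986452] [ 0.4250241  -0.44724471  0.01120047] [ 0.02238684  0.02453364 -0.00599288] [-0.000e+00 -3.162e+01  1.960e+00 -2.835e+01  1.000e-02  8.000e-02
  0.000e+00]
[345.51384325 245.262559  ]
```

View pics/d.png

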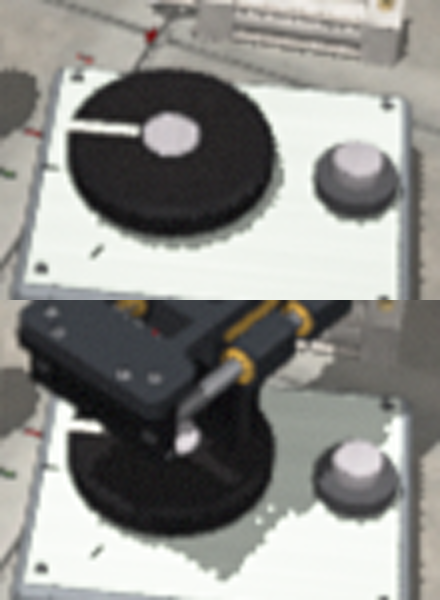

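The knob looks unpressed, and the visible fingertip sits higher than the projected TCP. I keep lowering in small steps until a force shows.

Emit:
apply_moves(dp=[[0, 0, 0.001], [0, 0, 0.001], [0, 0, 0.001], [0, 0, 0]], twist=[[0, 0, 0], [0, 0, 0], [0, 0, 0], [0, 0, 0]], fingers=[1, 1, 1, 1])

```text
time: 4.0
position: [0.5163, 0.0584, 0.0768]
tool_rot: [-0.455, -3.108, 0.0]
ft_force: [0.2, -0.7, 0.5]
grip_width: 0.005
grip_force: 0.0
```

Emit:
apply_moves(dp=[[0, 0, 0.001], [0, 0, 0.001], [0, 0, 0.001], [0, 0, 0]], twist=[[0, 0, 0], [0, 0, 0], [0, 0, 0], [0, 0, 0]], fingers=[1, 1, 1, 1])

```text
time: 4.4
position: [0.5163, 0.0584, 0.0738]
tool_rot: [-0.455, -3.108, 0.0]
ft_force: [-0.8, 0.6, -0.5]
grip_width: 0.003
grip_force: 0.0
```

Run:
```python
from h import *
s=ctrl.get_state();p=s["position"];M=R.from_rotvec(s["tool_rot"]).as_matrix()
out=[]
for n,(y0,x0) in(("side",(190,290)),("top",(170,215))):
    i=get_image(n)[:,:,::-1][y0:y0+100,x0:x0+110]
    i=np.clip(i.astype(float)*2,0,255).astype(np.uint8)
    i=cv2.resize(i,None,fx=3.6,fy=5.5,interpolation=cv2.INTER_CUBIC) if 0 else cv2.resize(i,None,fx=3.6,fy=3.6,interpolation=cv2.INTER_CUBIC)
    for z in(0,.01,.02):
        q=(proj(n,p-M[:,2]*z)-[x0,y0]+.5)*3.6;cv2.circle(i,tuple(int(v) for v in q),2,(0,0,255),-1)
    out.append(i)
cv2.imwrite("pics/e.png",np.hstack(out))
```

```text
(no output)
```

View pics/e.png

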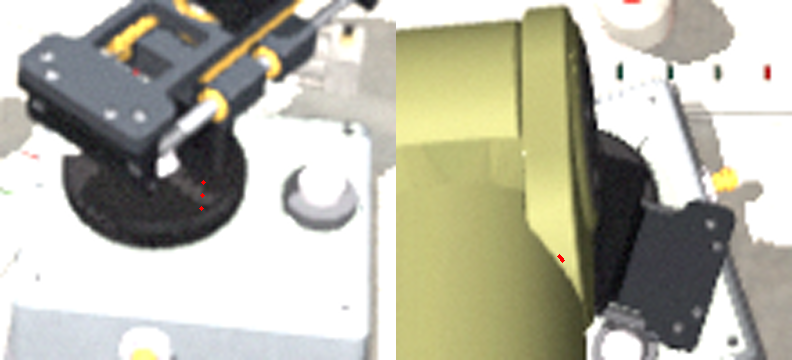

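Run:
```python
from h import *
s=ctrl.get_state();p=s["position"];M=R.from_rotvec(s["tool_rot"]).as_matrix()
x0,y0,k=305,200,11
i=get_image("side")[:,:,::-1][y0:y0+54,x0:x0+72]
i=(255*(i/255.)**.4).astype(np.uint8)
i=cv2.resize(i,None,fx=k,fy=k,interpolation=cv2.INTER_CUBIC)
P=lambda q:tuple(int(v) for v in (proj("side",q)-[x0,y0]+.5)*k)
c=[p+M@np.array([a*.0095,b*.015,0]) for a,b in((1,1),(1,-1),(-1,-1),(-1,1))]
cv2.polylines(i,[np.array([P(q) for q in c])],True,(0,0,255));cv2.line(i,P(p),P(p-M[:,2]*.05),(0,255,0))
cv2.imwrite("pics/f.png",i)
```

```text
(no output)
```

View pics/f.png

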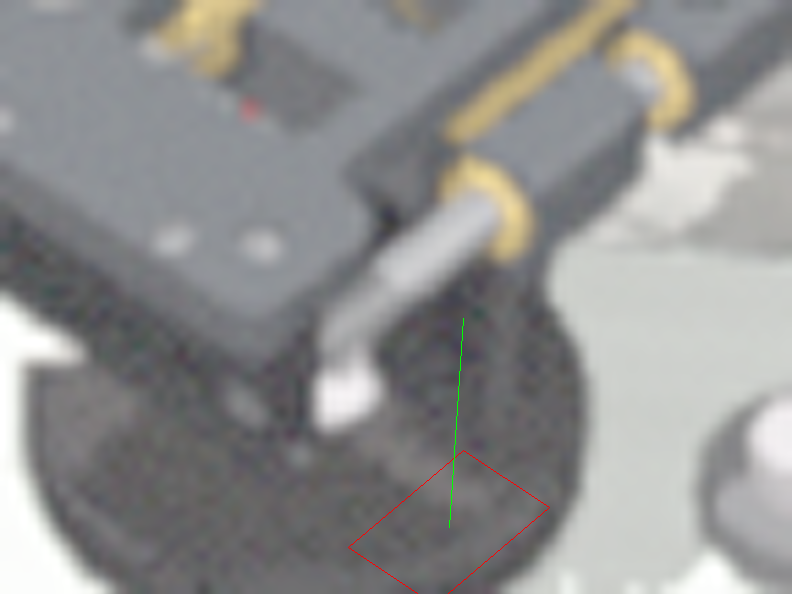

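The finger column ends about 25 mm above where the reported TCP projects: its bottom is near (515,400) in this crop, against (450,525). So the tip is still above the face and the z reading is too low. Before going lower I check clearance to the oil bottle.

```bash
python3 - <<'E'
from h import *
from scipy.optimize import least_squares as ls
f=lambda p,a,b:np.r_[proj("top",p)-a,proj("side",p)-b]
print(ls(f,[.66,.02,.12],args=((280,161),(278,190))).x)
E
python3 st.py
```

```text
[0.67884691 0.01881967 0.12094631]
4.55 [0.5165 0.0584 0.074 ] [ 0.26 -0.19 -0.17] [-0.62  0.14  0.49  1.93 -0.07  1.09  1.18] 0.002343350242179152
[[-0.958  0.287  0.   ]
 [ 0.287  0.958  0.   ]
 [-0.     0.    -1.   ]]
knob in tool frame [-0.0309  0.0008 -0.016 ]
btn in tool frame [ 0.0391 -0.0497 -0.01  ]
```

Emit:
apply_moves(dp=[[0, 0, 0.001], [0, 0, 0.001], [0, 0, 0.001], [0, 0, 0]], twist=[[0, 0, 0], [0, 0, 0], [0, 0, 0], [0, 0, 0]], fingers=[1, 1, 1, 1])

```text
time: 4.95
position: [0.5163, 0.0584, 0.0708]
tool_rot: [-0.455, -3.108, 0.0]
ft_force: [-0.2, 0.6, -0.2]
grip_width: 0.005
grip_force: 0.0
```

Emit:
apply_moves(dp=[[0, 0, 0.001], [0, 0, 0.001], [0, 0, 0.001], [0, 0, 0]], twist=[[0, 0, 0], [0, 0, 0], [0, 0, 0], [0, 0, 0]], fingers=[1, 1, 1, 1])

```text
time: 5.35
position: [0.5163, 0.0584, 0.0678]
tool_rot: [-0.455, -3.108, 0.0]
ft_force: [-0.7, -0.6, -0.2]
grip_width: 0.007
grip_force: 0.0
```

Emit:
apply_moves(dp=[[0, 0, 0.001], [0, 0, 0.001], [0, 0, 0]], twist=[[0, 0, 0], [0, 0, 0], [0, 0, 0]], fingers=[1, 1, 1])

```text
time: 5.65
position: [0.5164, 0.0584, 0.0658]
tool_rot: [-0.455, -3.108, 0.0]
ft_force: [0.2, -0.3, 0.1]
grip_width: 0.003
grip_force: 0.0
```

Emit:
apply_moves(dp=[[0, 0, 0.001], [0, 0, 0.001], [0, 0, 0]], twist=[[0, 0, 0], [0, 0, 0], [0, 0, 0]], fingers=[1, 1, 1])

```text
time: 5.95
position: [0.5164, 0.0584, 0.0638]
tool_rot: [-0.455, -3.108, 0.0]
ft_force: [0.3, 0.4, 0.0]
grip_width: 0.006
grip_force: 0.0
```

Emit:
apply_moves(dp=[[0, 0, 0.001], [0, 0, 0.001], [0, 0, 0.001], [0, 0, 0]], twist=[[0, 0, 0], [0, 0, 0], [0, 0, 0], [0, 0, 0]], fingers=[1, 1, 1, 1])

```text
time: 6.35
position: [0.5163, 0.0584, 0.0608]
tool_rot: [-0.455, -3.108, 0.0]
ft_force: [-0.2, 0.1, 0.3]
grip_width: 0.007
grip_force: 0.0
```

No force yet. I check numerically whether the knob has moved, using its rim row in the side image before and now.

Run:
```python
from h import *
o=cv2.imread("pics/side0.png").mean(2); im=get_image("side");b=im.mean(2)
cv2.imwrite("pics/g_full.png",im[:,:,::-1])
for u in(312,318,324,330,336,342,350): print(u,*[next(v+(80-c[v])/(c[v+1]-c[v]) for v in range(245,290) if c[v]<80<=c[v+1]) .__round__(2) for c in(o[:,u],b[:,u])])
for n,c in(("o",o),("b",b)): print(n,c[240,300:320].astype(int),c[233,350:366].astype(int))
print(proj("side",[.546,.05,.09])-proj("side",[.546,.05,.082]))
```

```text
312 251.07 250.99
318 255.42 255.32
324 257.75 257.67
330 258.72 258.63
336 258.72 258.62
342 257.65 257.55
350 253.77 253.64
o [124 142 218 233 239 244 170  67  29  32  36  39  36  38  36  37  36  37
  39  40] [ 37  36  38  38  36  35  30  63 188 238 241 239 240 239 240 240]
b [136 156 233 245 249 252 185  73  33  35  39  40  39  34  32  24  22  22
  20  22] [ 27  29  20  14  19  23  22  41 113 143 150 148 149 149 148 149]
[ 0.13246792 -2.97254381]
```

The knob has not moved at all, so the tip is still above the face. One enhanced crop to find the tip.

Run:
```python
from h import *
s=ctrl.get_state();p=s["position"];M=R.from_rotvec(s["tool_rot"]).as_matrix()
x0,y0,k=318,205,13
i=cv2.imread("pics/g_full.png")[y0:y0+46,x0:x0+60].astype(float)
i=np.clip((i-8)*3.2,0,255).astype(np.uint8)
i=cv2.resize(i,None,fx=k,fy=k,interpolation=cv2.INTER_CUBIC)
P=lambda q:tuple(int(v) for v in (proj("side",q)-[x0,y0]+.5)*k)
for h,col in((.03,(0,255,0)),(.035,(255,0,255))):
    c=[p+M@np.array([a*.0095,b*.015,-h]) for a,b in((1,1),(1,-1),(-1,-1),(-1,1))]
    cv2.polylines(i,[np.array([P(q) for q in c])],True,col)
cv2.imwrite("pics/g.png",i)
```

```text
(no output)
```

View pics/g.png

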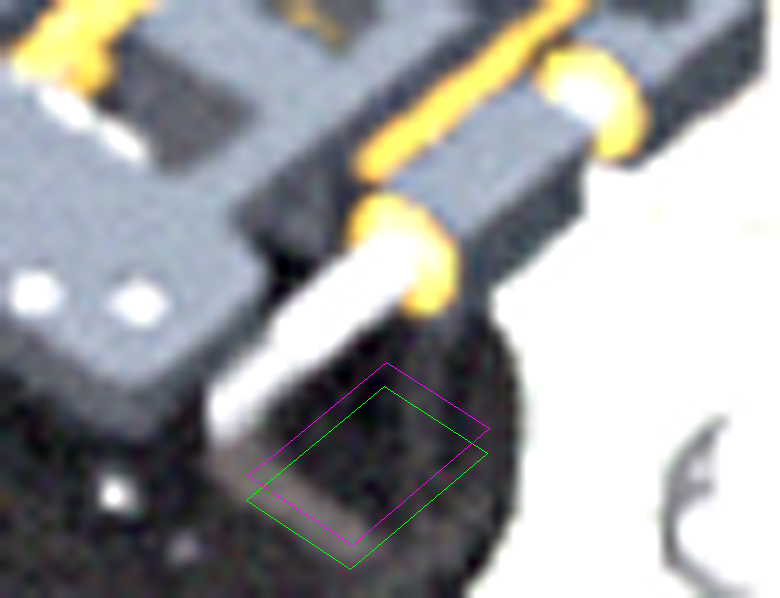

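The finger's lower end is now close to the face, roughly 30–35 mm above the reported TCP. I continue down in 1 mm steps until contact.

Emit:
apply_moves(dp=[[0, 0, 0.001], [0, 0, 0.001], [0, 0, 0.001], [0, 0, 0]], twist=[[0, 0, 0], [0, 0, 0], [0, 0, 0], [0, 0, 0]], fingers=[1, 1, 1, 1])

```text
time: 6.8
position: [0.5163, 0.0584, 0.0578]
tool_rot: [-0.455, -3.108, 0.0]
ft_force: [0.1, -0.1, 0.8]
grip_width: 0.007
grip_force: 0.0
```

Emit:
apply_moves(dp=[[0, 0, 0.001], [0, 0, 0.001], [0, 0, 0.001], [0, 0, 0]], twist=[[0, 0, 0], [0, 0, 0], [0, 0, 0], [0, 0, 0]], fingers=[1, 1, 1, 1])

```text
time: 7.2
position: [0.5165, 0.0585, 0.0551]
tool_rot: [-0.455, -3.108, -0.0]
ft_force: [-2.0, -1.0, 2.9]
grip_width: 0.005
grip_force: 1.3
```

Contact at a reported z of about 0.056. I press about 5 mm further.

Emit:
apply_moves(dp=[[0, 0, 0.001], [0, 0, 0.001], [0, 0, 0.001], [0, 0, 0]], twist=[[0, 0, 0], [0, 0, 0], [0, 0, 0], [0, 0, 0]], fingers=[1, 1, 1, 1])

```text
time: 7.6
position: [0.5165, 0.0585, 0.0522]
tool_rot: [0.455, 3.108, 0.001]
ft_force: [-2.2, -0.2, 5.3]
grip_width: 0.008
grip_force: 2.7
```

```bash
python3 st.py
python3 - <<'E'
from h import *
o=cv2.imread("pics/side0.png").mean(2); b=get_image("side").mean(2)
print(ctrl.get_state()["torque"])
for u in(312,318,324,330,336,342,350): print(u,*[next(v+(80-c[v])/(c[v+1]-c[v]) for v in range(245,290) if c[v]<80<=c[v+1]) .__round__(2) for c in(o[:,u],b[:,u])])
E
```

```text
7.6 [0.5165 0.0585 0.0522] [-2.18 -0.17  5.29] [-0.61  0.17  0.49  1.95 -0.09  1.05  1.2 ] 0.008484402380977031
[[-0.958  0.287  0.   ]
 [ 0.287  0.958  0.   ]
 [ 0.     0.    -1.   ]]
knob in tool frame [-0.0309  0.0007 -0.0378]
btn in tool frame [ 0.039  -0.0498 -0.0319]
[0.06147655 0.48423285 0.03621286]
312 251.07 251.5
318 255.42 256.78
324 257.75 258.96
330 258.72 259.99
336 258.72 259.86
342 257.65 258.73
350 253.77 254.98
```

The knob is pressed about 3 mm. I press a little more, then turn with the tool rotating about the knob axis.

Emit:
apply_moves(dp=[[0, 0, 0.001], [0, 0, 0.0007], [-0.0002, 0.0037, 0], [-0.0002, 0.0037, 0], [-0.0002, 0.0037, 0], [-0.0002, 0.0037, 0], [-0.0002, 0.0037, 0], [0, 0, 0]], twist=[[0, 0, 0], [0, 0, 0], [0, 0, 0.12], [0, 0, 0.12], [0, 0, 0.12], [0, 0, 0.12], [0, 0, 0.12], [0, 0, 0]], fingers=[1, 1, 1, 1, 1, 1, 1, 1])

```text
time: 8.45
position: [0.528, 0.0746, 0.0511]
tool_rot: [1.355, 2.832, 0.003]
ft_force: [-0.1, 1.5, 6.9]
grip_width: 0.007
grip_force: 3.2
```

```bash
python3 st.py
python3 - <<'E'
from h import *
im=get_image("side");cv2.imwrite("pics/h_full.png",im[:,:,::-1])
# sample brightness round knob face at r=38mm by unit-frame angle (deg), face z ~.086
g=im.mean(2).astype(np.float32)
for a in range(-90,31,6):
    t=np.radians(a+19.2);v=[]
    for r in(.024,.030,.036,.042):
        q=proj("side",[.5463+r*np.cos(t),.0503+r*np.sin(t),.086]);v.append(int(cv2.getRectSubPix(g,(1,1),tuple(map(float,q)))[0,0]))
    print(a,v)
E
```

```text
8.45 [0.528  0.0746 0.0511] [-0.15  1.49  6.87] [-0.68  0.2   0.54  1.92 -0.12  1.05  0.59] 0.0073773251520995176
[[-0.627  0.779  0.003]
 [ 0.779  0.627  0.001]
 [-0.001  0.003 -1.   ]]
knob in tool frame [-0.0304 -0.0009 -0.0389]
btn in tool frame [-0.0014 -0.0822 -0.0331]
-90 [67, 66, 73, 101]
-84 [66, 65, 81, 109]
-78 [66, 65, 88, 94]
-72 [66, 65, 88, 98]
-66 [65, 63, 91, 100]
-60 [65, 64, 80, 91]
-54 [67, 64, 62, 46]
-48 [65, 96, 42, 38]
-42 [98, 129, 159, 173]
-36 [152, 119, 227, 239]
-30 [133, 136, 86, 45]
-24 [110, 144, 98, 35]
-18 [79, 131, 143, 89]
-12 [51, 96, 135, 141]
-6 [41, 58, 93, 128]
0 [41, 38, 35, 69]
6 [41, 35, 25, 23]
12 [40, 35, 25, 21]
18 [42, 37, 26, 26]
24 [42, 38, 23, 23]
30 [43, 38, 23, 24]
```

The pointer is at about -36°, so the knob follows without slipping. I finish the turn, then lift.

Emit:
apply_moves(dp=[[-0.0002, 0.0035, 0], [-0.0002, 0.0035, 0], [-0.0002, 0.0035, 0], [-0.0002, 0.0035, 0], [0, 0, 0], [0, 0, 0], [0, 0, -0.005], [0, 0, -0.01], [0, 0, -0.02], [0, 0, 0]], twist=[[0, 0, 0.112], [0, 0, 0.112], [0, 0, 0.112], [0, 0, 0.112], [0, 0, 0], [0, 0, 0], [0, 0, 0], [0, 0, 0], [0, 0, 0], [0, 0, 0]], fingers=[1, 1, 1, 1, 1, 1, 1, 1, 1, 1])

```text
time: 9.5
position: [0.5408, 0.0799, 0.0876]
tool_rot: [1.948, 2.462, 0.006]
ft_force: [1.2, -0.1, 0.7]
grip_width: 0.006
grip_force: 0.0
```

```bash
python3 st.py
python3 - <<'E'
from h import *
im=get_image("top");g=im.mean(2).astype(np.float32);cv2.imwrite("pics/top1.png",im[:,:,::-1])
g2=get_image("side").mean(2).astype(np.float32)
for a in range(-84,-29,3):
    t=np.radians(a+19.2);v=[]
    for n,gg in(("top",g),("side",g2)):
      for r in(.03,.036,.042):
        q=proj(n,[.5463+r*np.cos(t),.0503+r*np.sin(t),.09]);v.append(int(cv2.getRectSubPix(gg,(1,1),tuple(map(float,q)))[0,0]))
    print(a,v)
E
```

```text
9.5 [0.5408 0.0799 0.0876] [ 1.18 -0.06  0.72] [-0.73  0.19  0.6   1.86 -0.12  1.13  0.14] 0.005728618537229993
[[-0.23   0.973  0.004]
 [ 0.973  0.23   0.001]
 [ 0.     0.004 -1.   ]]
knob in tool frame [-0.0301 -0.0015 -0.0024]
btn in tool frame [-0.0389 -0.0873  0.0033]
-84 [19, 20, 20, 18, 20, 40]
-81 [20, 20, 19, 19, 21, 40]
-78 [20, 20, 21, 22, 25, 40]
-75 [20, 21, 20, 28, 26, 34]
-72 [19, 20, 22, 26, 26, 27]
-69 [28, 30, 36, 25, 27, 26]
-66 [59, 82, 63, 25, 27, 21]
-63 [126, 175, 161, 26, 23, 17]
-60 [168, 227, 226, 27, 18, 17]
-57 [133, 142, 104, 25, 17, 17]
-54 [34, 55, 44, 20, 13, 21]
-51 [37, 38, 38, 15, 17, 35]
-48 [38, 38, 38, 15, 30, 44]
-45 [38, 38, 37, 21, 40, 46]
-42 [38, 39, 38, 31, 44, 42]
-39 [38, 40, 38, 39, 43, 42]
-36 [39, 38, 36, 42, 43, 42]
-33 [38, 39, 39, 44, 42, 41]
-30 [37, 38, 38, 41, 39, 40]
```

The pointer rests at -60.5°, in the right detent. Now I move over the button.

Emit:
apply_moves(dp=[[-0.013, -0.029, 0], [-0.013, -0.029, 0], [-0.013, -0.029, 0], [0, 0, 0.014], [0, 0, 0.014], [0, 0, 0], [0, 0, 0]], twist=[[0, 0, 0], [0, 0, 0], [0, 0, 0], [0, 0, 0], [0, 0, 0], [0, 0, 0], [0, 0, 0]], fingers=[1, 1, 1, 1, 1, 1, 1])

```text
time: 10.3
position: [0.4627, 0.0216, 0.0568]
tool_rot: [-1.949, -2.463, 0.002]
ft_force: [1.2, -0.7, 0.1]
grip_width: 0.007
grip_force: 0.0
```

```bash
python3 st.py
```

```text
10.3 [0.4627 0.0216 0.0568] [ 1.2  -0.73  0.12] [-0.72  0.03  0.63  2.07 -0.02  1.05  0.15] 0.0073998467556367405
[[-0.23   0.973 -0.001]
 [ 0.973  0.23  -0.001]
 [-0.    -0.001 -1.   ]]
knob in tool frame [ 0.0087  0.0879 -0.0333]
btn in tool frame [-0.0001  0.002  -0.0272]
```

Emit:
apply_moves(dp=[[0, 0.002, 0.002], [0, 0, 0.002], [0, 0, 0.002], [0, 0, 0.001], [0, 0, 0.001], [0, 0, 0]], twist=[[0, 0, 0], [0, 0, 0], [0, 0, 0], [0, 0, 0], [0, 0, 0], [0, 0, 0]], fingers=[1, 1, 1, 1, 1, 1])

```text
time: 10.9
position: [0.4662, 0.0225, 0.0497]
tool_rot: [1.949, 2.463, 0.002]
ft_force: [1.1, 1.2, 4.7]
grip_width: 0.003
grip_force: 1.8
```

Emit:
apply_moves(dp=[[0, 0, 0.001], [0, 0, 0.001], [0, 0, 0.001], [0, 0, 0]], twist=[[0, 0, 0], [0, 0, 0], [0, 0, 0], [0, 0, 0]], fingers=[1, 1, 1, 1])

```text
time: 11.3
position: [0.4662, 0.0225, 0.0477]
tool_rot: [1.949, 2.463, 0.002]
ft_force: [-0.9, 0.9, 12.7]
grip_width: 0.004
grip_force: 6.7
```

Force has risen to 12.7 N. I check whether the button is really at its stop, or whether the fingertip is on the collar.

Run:
```python
from h import *
im=get_image("side")[:,:,::-1]; o=cv2.imread("pics/side0.png")
y0,x0=222,355
f=lambda i:cv2.resize(np.clip(i[y0:y0+46,x0:x0+48].astype(float)*1.6,0,255).astype(np.uint8),None,fx=8,fy=11 if 0 else 8,interpolation=cv2.INTER_CUBIC)
cv2.imwrite("pics/i.png",np.hstack([f(o),f(im)]))
```

```text
(no output)
```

View pics/i.png

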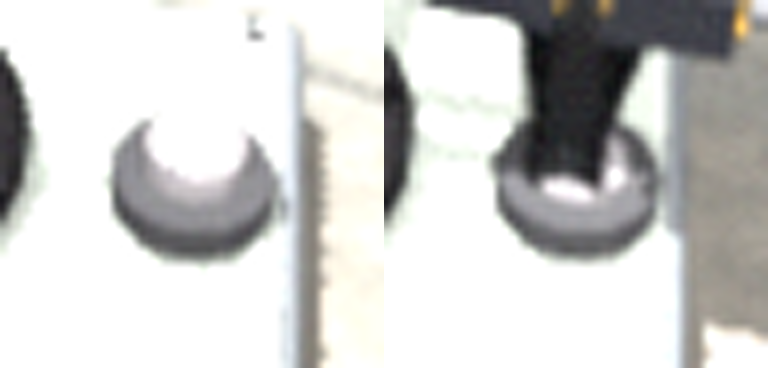

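The narrow tip is on the button top, at about (565,180) in the crop, and the button has sunk level with its collar. The stiff force means it is at its stop. I press 1 mm more to be sure, then lift off.

Emit:
apply_moves(dp=[[0, 0, 0.0015], [0, 0, 0], [0, 0, 0], [0, 0, -0.006], [0, 0, -0.02], [0, 0, -0.04], [0, 0, -0.04], [0, 0, 0], [0, 0, 0]], twist=[[0, 0, 0], [0, 0, 0], [0, 0, 0], [0, 0, 0], [0, 0, 0], [0, 0, 0], [0, 0, 0], [0, 0, 0], [0, 0, 0]], fingers=[1, 1, 1, 1, 1, 1, 1, 1, 1])

```text
time: 12.25
position: [0.4648, 0.0222, 0.1506]
tool_rot: [-1.949, -2.463, -0.0]
ft_force: [-0.4, 0.0, -0.7]
grip_width: 0.004
grip_force: 0.0
```

```bash
python3 st.py
python3 - <<'E'
from h import *
o=cv2.imread("pics/side0.png");b=get_image("side")[:,:,::-1]
print(o[228:250,379].mean(1).astype(int),b[228:250,379].mean(1).astype(int))
g=b.mean(2).astype(np.float32)
for a in range(-75,-44,3):
    t=np.radians(a+19.2)
    print(a,[int(cv2.getRectSubPix(g,(1,1),tuple(map(float,proj("side",[.5463+r*np.cos(t),.0503+r*np.sin(t),.09]))))[0,0]) for r in(.03,.036,.042)])
E
```

```text
12.25 [0.4648 0.0222 0.1506] [-0.44  0.04 -0.75] [-0.74 -0.08  0.62  1.96  0.05  1.25  0.09] 0.003556910506409442
[[-0.23   0.973 -0.   ]
 [ 0.973  0.23   0.   ]
 [ 0.    -0.    -1.   ]]
knob in tool frame [0.0086 0.0858 0.0606]
btn in tool frame [-0.0002 -0.      0.0666]
[240 241 242 243 243 243 234 203 192 194 197 200 201 205 208 198 157 129
 121 108  93  92] [151 217 253 252 250 251 244 221 212 214 216 218 220 222 225 215 170 144
 134 117 103 103]
-75 [42, 41, 63]
-72 [44, 40, 58]
-69 [85, 56, 47]
-66 [158, 120, 104]
-63 [231, 213, 215]
-60 [253, 249, 249]
-57 [212, 206, 166]
-54 [126, 74, 70]
-51 [51, 42, 49]
-48 [40, 41, 51]
-45 [40, 43, 50]
```

```bash
python3 -c "
from bench import ctrl
print(ctrl.close_job())"
```

```text
the job is handed in; nothing more can be done
None
```

I turned the knob one click clockwise to the right outlet, where the smaller cylinder lies; its pointer rests at about -60°. I then pressed the button to its stop (about 13 N), it came back up, and I handed the job in at about 12 s; no verdict was returned.

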